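Pop a guide roller out of its nest and trap it on the run-out ramp

TASK

Press the ejector pedal all the way down with one finger so that the white roller pops out of its nest, and have the other finger standing in the ramp so that it stops the roller before it rolls off the open end. Keep the pedal down until the roller has come to rest against the finger, then let the pedal come fully back up while that finger still blocks the roller, and finish holding it like that, out of its nest and resting on the ramp. Only push and block with the fingers: do not pick the roller up, and leave the things around the fixture where they are.

Things in the scene. Friction and masses are not known exactly. Their poses are not given: they have to be found in the camera images.
- fixture: Ejector fixture bolted to the bench, footprint 170 x 140 mm, under 70 mm high. Origin on the bench under mid-lip, the edge between nest (x > 0) and ramp (x < 0); z up. The ramp falls 7 degrees towards -x to its open end at x = -95 mm. Channel 63 mm wide in y, between rails 4.5 mm thick that rise 8 mm above the ramp. The pedal stands beside the ramp at x = -55, y = 56 mm.
- roller: White guide roller, 48 mm diameter, 60 mm long, about 0.25 kg, lying across the channel. Origin at its centre, y along its axis. Starts in the nest, centre at fixture x = 16, z = 73 mm, behind the lip. With the pedal 8 to 9 mm down it clears the lip and at once rolls down the ramp, off the end within about half a second. Stop it with its centre 4 to 75 mm downhill of the lip.
- lip (a point): Upper edge of the ramp, mid-channel: fixture (0, 0, 55 mm); axes as the fixture's. Uphill of it is the nest, 44 mm long, with a 66 mm high back wall; its floor is a lift plate parallel to the ramp, 8 mm below the ramp's line with the pedal up, 2 mm above it with the pedal fully down.
- ramp_end (a point): Point on the ramp's surface at its open lower end, mid-channel: fixture (-95, 0, 43 mm); axes as the fixture's.
- pedal_top (a point): Centre of the pedal's flat level top, a steel pad 40 mm (fixture x) by 30 mm (y). 65.5 mm above the bench when up, 55.5 mm fully down; moves with it. The ramp beside it is 48 mm above the bench: a fingertip level with the pressed pedal clears the ramp by 7 mm, one level with the raised pedal is still below the roller's middle. Axes as the fixture's.
- pedal (a joint): Pedal travel in m: 0 = up, 0.010 = fully down on its stop. A spring returns it: 3 N to start, 6 N at the bottom, plus the roller's weight (2 to 3.5 N) while it lies on the lift plate.
- spare_roller: Bystander: an identical roller standing on end on the bench near the fixture's -y side, origin under its centre. Leave it.
- wrench: Bystander: a steel wrench lying on the bench beside the fixture's +y side. Leave it.
- bushing: Bystander: a brass bushing, 52 mm diameter, 22 mm high, on the bench. Leave it.
- bin: Bystander: an open blue plastic bin, 160 x 110 x 70 mm. Leave it.

How it is judged:
On the way:
1. with the pedal held down, the popped roller is at rest on the ramp against a finger (value of joint pedal above 0.006 m and contact force between the fingers and roller above 0.02 N and linear speed of roller below 0.03 m/s and x of roller in the frame of fixture between -0.075 and -0.004 m), for 0.2 s.
At the end, for the whole second after the job is handed in: The pedal is back up (within 2 mm), and the roller is at rest on the ramp, carried by the ramp and blocked by a finger, with its centre 4 to 75 mm downhill of the lip (value of joint pedal below 0.002 m and contact force between the fingers and roller above 0.02 N and linear speed of roller below 0.02 m/s and contact force between roller and fixture above 0.3 N and x of roller in the frame of fixture between -0.075 and -0.004 m and z of roller in the frame of fixture below 0.088 m); the arm keeps its last pose, push and grip.
It fails at once if the roller runs off the ramp's open end (x of roller in the frame of fixture below -0.09 m).
It fails at once if the roller is lifted off the fixture (z of roller in the frame of fixture above 0.1 m).
It fails at once if the roller leaves the channel sideways (y of roller in the frame of fixture above 0.02 m or y of roller in the frame of fixture below -0.02 m).
It fails at once if a bystander is disturbed (distance of any of spare_roller, wrench, bushing, bin from where it was at the start of the episode above 0.02 m).
It also fails if it takes over 35 s, if anything falls off the work surface, if the arm or the gripper's body presses on something with over 40 N, if the wrist force passes 120 N, or if a joint passes its speed limit or range.

ROBOT

A 6-joint arm with a two-finger parallel gripper is mounted at the origin on the work surface. World frame = base frame: x ahead of the robot, y to its left, z up, the work surface at z = 0. Lengths are in m, angles in rad, forces in N, time in s.
With the tool pointing down it reaches from about 0.375 to 0.9 m from the base axis. Payload 3.1 kg.
Tool frame: the origin (TCP) lies midway between the tips of the shut fingers; the grasp point (between the pads) lies 19 mm behind it; y points along the fingers, x is the direction in which the jaws open and shut, and the axes are right-handed (so a half turn about y gives the same grasp; the last joint's range is limited). The gripper opens to 87 mm and grips with 3 to 60 N. Pads are 19 mm wide; open, the fingers measure 117 mm over their backs; the gripper's body (75 mm by 190 mm) begins 51 mm behind the grasp point.
Start: joints at [-1.371, 0.527, 1.433, -0, 1.181, -0.178], TCP at [0.231, -0.581, 0.223] pointing down, gripper open.
Joint ranges: [-3.08, 3.08], [-0.75, 2.2], [0.22, 2.44], [-1.43, 4.57], [0, 2.65], [-2.85, 2.85]. Speed limits (rad/s): [2.79, 2.79, 3.14, 3.14, 3.14, 3.14].

INTERFACE

Orientations are given as a unit quaternion [x, y, z, w].
In Python, from rig import * gives the robot as it stands.
- The arm moves only by the tool jog_arm, never from a script. Its argument "series" is a list of rows, each a list of 7 numbers: the shift along the tool's x, y, z in mm, then the turn, a rotation vector about the tool's x, y, z in rad, then the gripper's target within -1 to 1 (shut at 1, half-way at 0, fully open at -1). A call has 1 to 20 rows; each row is the pose to reach, as a shift and turn from the pose commanded when the call began, along the tool's axes at that moment; what a row does not reach only later rows make up. A row lasts 1/8 s, in which the tool goes at most 62.5 mm and 10.7 degrees, less where a joint would pass 70% of its speed; a pose out of reach is approached as far as the arm can. A call with a gripper value outside its range is refused whole. The fingers move at their own pace and stop on an object; "grip_force" is the grip in N (left out, the last holds). Time passes only in rows, so rows that repeat a pose let the fingers close. It gives the time, the measured TCP pose, the force and the opening at its end, in the units of the state.
- get_obs(): the state, without advancing time (a new reading comes with each control period).
- camera(name): name is "side" or "top"; returns a dict with "img" (400x640x3 uint8, red, green, blue), "depth" (400x640 float32, m along the optical axis (not along the pixel's ray), 0 where there is no reading), "camera_matrix" (3x3 intrinsics, pixels), "rvec" (rotation vector, rad) and "tvec" (3), from world to camera coordinates, as OpenCV has them. Camera axes: x right, y down, z forward; pixel columns grow to the right and rows downward; lengths in m; the calibration is good to about 2 mm. A picture is of the moment at which its call begins.
- hand_in(): hands the job in, once; it reports no verdict.
The state is a dict: "time": time; "q": joint angles; "joint_velocities": joint speeds; "joint_torque": joint torques, N m; "position": TCP position; "tool_rot": TCP orientation; "ft_force": force on the tool from outside, world axes, zero at the start; "moment": the same for the moment, N m; "grip_width": finger opening in m.
Only numpy, scipy, OpenCV 4.12 (cv2) and the standard library are available. Lean on these libraries where they do the work, as an engineer would, in place of code of your own. Each camera call takes 0.05 s, during which the arm holds its last target.

## Working session

There is one attempt and no reset: what is moved stays moved. The work goes in short steps, Python scripts to look and compute and a tool call to move; the robot and the scene stay as the last step left them, time stands still between calls to the robot, and variables do not carry over. Pictures are saved under pics/ and viewed, and the job is handed in when it is done.

Besides the shell and the picture viewer there is one more tool, called after ">>>" in YAML: its name, and indented under it one key for each argument. jog_arm: Moves the arm, as the interface text tells. Its arguments: {"type":"object","properties":{"series":{"type":"array","items":{"type":"array","items":{"type":"number"}}},"grip_force":{"type":"number"}},"required":["series"]}

```bash
mkdir -p pics; ls; python3 - <<'E'
from rig import *
import cv2,numpy as np
o=get_obs();print(o)
for n in("side","top"):
    c=camera(n);cv2.imwrite(f"pics/{n}0.png",c["img"][:,:,::-1]);np.savez(f"pics/{n}0.npz",**c)
    R=cv2.Rodrigues(np.array(c["rvec"],float))[0];print(n,c["camera_matrix"],"pos",-R.T@np.array(c["tvec"]).ravel(),R)
E
```

```text
pics
{'time': 0.0, 'q': array([-1.37152969e+00,  5.28435754e-01,  1.43388866e+00, -5.52868598e-05,
        1.18139003e+00, -1.78466275e-01]), 'joint_velocities': array([-1.63093378e-03, -1.11571375e-03, -5.87475701e-05, -7.51342108e-04,
        1.58091829e-03,  7.24804770e-04]), 'joint_torque': array([-2.01938470e-03, -4.40049899e+01, -1.76595050e+01,  6.32673595e-02,
        5.84343472e-02, -1.39495360e-04]), 'position': array([ 0.23039511, -0.58020394,  0.22159465]), 'tool_rot': array([-0.58447352,  0.39777823, -0.39668107,  0.58549749]), 'ft_force': array([0.12251033, 0.62789521, 0.34792816]), 'moment': array([0.02864098, 0.00593737, 0.02373595]), 'grip_width': 0.08687501082226987}
side [[499.25982407   0.         319.3872941 ]
 [  0.         499.25982407 194.2033491 ]
 [  0.           0.           1.        ]] pos [0.38593169 1.38454285 1.03233195] [[-0.9892777  -0.14567724 -0.0103812 ]
 [-0.07528808  0.56959821 -0.81846783]
 [ 0.12514525 -0.80891039 -0.57445857]]
top [[506.22688318   0.         312.95436996]
 [  0.         506.22688318 193.39366743]
 [  0.           0.           1.        ]] pos [0.37490795 0.01429295 1.476587  ] [[-0.00593838 -0.99994367 -0.00879711]
 [-0.98771564  0.00723901 -0.15609427]
 [ 0.15614916  0.0077621  -0.98770299]]
```

View pics/side0.png

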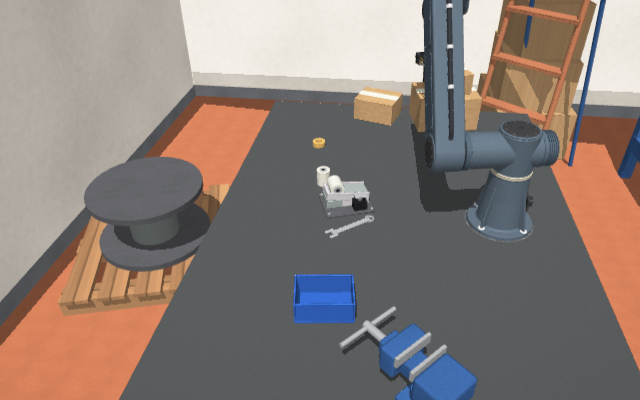

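View pics/top0.png

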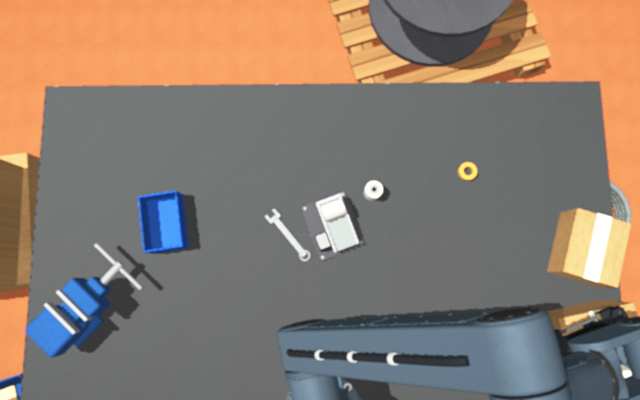

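The fixture is at about (335,225) in the top view and (345,197) in the side view. The spare roller is at (374,190) and the wrench at (288,235) in the top view. Next I'll enlarge the crops.

```bash
python3 - <<'E'
import cv2
t=cv2.imread("pics/top0.png")[180:270,260:400];cv2.imwrite("pics/topc.png",cv2.resize(t,None,fx=5.7,fy=5.7,interpolation=cv2.INTER_CUBIC))
t=cv2.imread("pics/side0.png")[155:245,300:400];cv2.imwrite("pics/sidec.png",cv2.resize(t,None,fx=6.5,fy=6.5,interpolation=cv2.INTER_CUBIC))
E
```

```text
(no output)
```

View pics/topc.png

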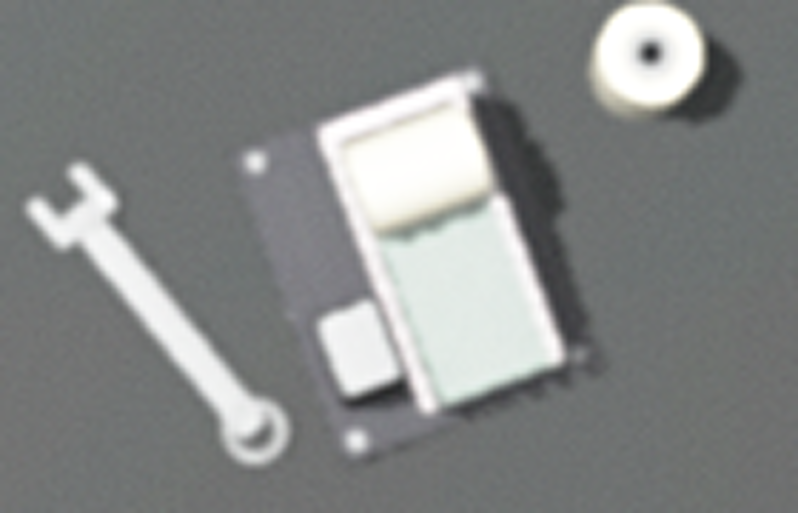

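View pics/sidec.png

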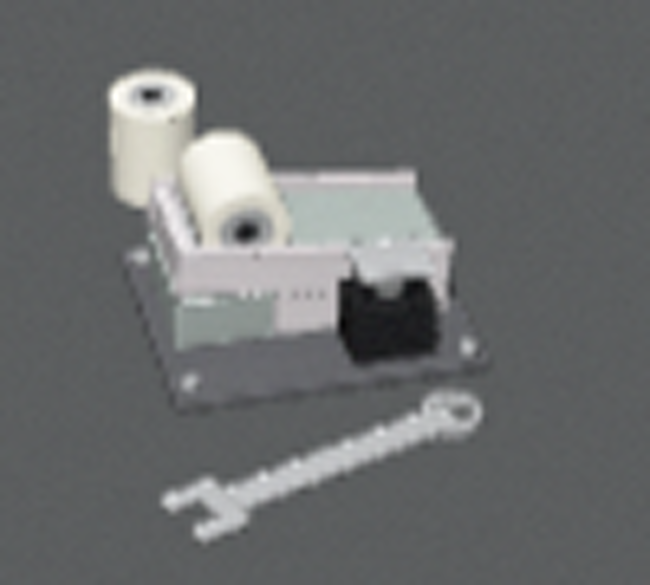

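The top crop shows the roller at about (418,165), the pedal pad centred at about (361,350), and base bolts at (254,162), (356,441) and (580,355). The ramp's open end runs from (430,410) to (565,362). I'll turn these into world points.

```bash
cat > h.py <<'E'
import cv2,numpy as np
def load(n):
    c=np.load(f"pics/{n}.npz");return c
def ray(c,uv):
    K=c["camera_matrix"];R=cv2.Rodrigues(c["rvec"].astype(float))[0];C=-R.T@c["tvec"].ravel()
    d=R.T@np.linalg.inv(K)@np.array([uv[0],uv[1],1.]);return C,d
def onz(c,uv,z):
    C,d=ray(c,uv);return C+d*(z-C[2])/d[2]
def proj(c,P): return cv2.projectPoints(np.array(P,float).reshape(-1,3),c["rvec"].astype(float),c["tvec"].astype(float),c["camera_matrix"],None)[0].reshape(-1,2)
def depthp(c,uv):
    C,d=ray(c,uv);return C+d*c["depth"][int(round(uv[1])),int(round(uv[0]))]
def tc(p):return ((p[0]+.5)/5.7+260-.5,(p[1]+.5)/5.7+180-.5)
def sc(p):return ((p[0]+.5)/6.5+300-.5,(p[1]+.5)/6.5+155-.5)
E
python3 - <<'E'
from h import *
np.set_printoptions(precision=4,suppress=True)
t=load("top0");s=load("side0")
T=dict(ped=((361,350),.0655),railUL=((320,128),.066),railLL=((428,412),.051),railLR=((565,362),.051),railUR=((478,75),.066),b1=((254,162),.008),b2=((356,441),.008),b3=((580,355),.008),spare=((650,52),.06),ring=((255,430),.005))
W={k:onz(t,tc(p),z) for k,(p,z) in T.items()}
for k in W: print(k,W[k],depthp(t,tc(T[k][0])))
a=lambda p,q:np.degrees(np.arctan2(*(W[p]-W[q])[1::-1]))
print(a('railUL','railLL'),a('railUR','railLR'),a('b1','b2'),np.linalg.norm(W['b1']-W['b2']),np.linalg.norm(W['b3']-W['b2']),a('b2','b3')-90,a('railLL','railLR')-90)
# masks: pedal & fixture
for p in [(361,350),(430,165),(470,300)]: print(p,depthp(t,tc(p)))
S=dict(ped=(395,262),b1=(190,382),b2=(468,345),b4=(140,257),railLL=(450,245))
for k,z in dict(ped=.0655,b1=.008,b2=.008,b4=.008,railLL=.051).items(): print('side',k,onz(s,sc(S[k]),z),depthp(s,sc(S[k])))
E
```

```text
ped [ 0.4638 -0.0015  0.0655] [ 0.4637 -0.0015  0.0678]
railUL [0.5732 0.0177 0.066 ] [0.5726 0.0177 0.0706]
railLL [ 0.4341 -0.0343  0.051 ] [ 0.4361 -0.0359  0.0038]
railLR [ 0.4582 -0.102   0.051 ] [ 0.4606 -0.1054  0.01  ]
railUR [ 0.5991 -0.0606  0.066 ] [ 0.6085 -0.0638  0.0071]
b1 [0.564  0.0518 0.008 ] [0.563  0.0516 0.0157]
b2 [0.4216 0.0008 0.008 ] [0.4215 0.0008 0.01  ]
b3 [ 0.4642 -0.1132  0.008 ] [ 0.4641 -0.113   0.0101]
spare [ 0.611  -0.1466  0.06  ] [ 0.61   -0.1459  0.066 ]
ring [0.4275 0.0519 0.005 ] [0.4276 0.0519 0.0041]
20.514326588910425 16.368179835767148 19.731636533344275 0.15129623479759902 0.12167069553180629 20.490994167285052 19.547001300195248
(361, 350) [ 0.4637 -0.0015  0.0678]
(430, 165) [ 0.5502 -0.0351  0.0992]
(470, 300) [ 0.4892 -0.0559  0.0484]
side ped [0.4595 0.009  0.0655] [0.4598 0.0049 0.0626]
side b1 [0.561  0.0496 0.008 ] [0.5612 0.0481 0.0068]
side b2 [ 0.4197 -0.0018  0.008 ] [0.4196 0.0038 0.0121]
side b4 [ 0.603  -0.0592  0.008 ] [ 0.603  -0.0587  0.0084]
side railLL [ 0.4331 -0.031   0.051 ] [ 0.4357 -0.1081 -0.0025]
```

```bash
cat >> h.py <<'E'
from scipy.spatial.transform import Rotation as Ro
E
python3 - <<'E'
from h import *
np.set_printoptions(precision=4,suppress=True)
t=load("top0");img=t["img"].astype(int)
hsv=cv2.cvtColor(t["img"],cv2.COLOR_RGB2HSV)
# pedal: bright blob near (322,241)
m=((hsv[:,:,2]>150)*255).astype(np.uint8);m[:, :313]=0;m[:, 331:]=0;m[:230]=0;m[253:]=0
n,l,st,ce=cv2.connectedComponentsWithStats(m)
print(st,ce)
yaw=np.radians(20);c_,s_=np.cos(yaw),np.sin(yaw);R=np.array([[c_,-s_],[s_,c_]])
for i in range(1,n):
    if st[i,4]>40:
        w=onz(t,ce[i],.0655);print(w,"origin",w[:2]-R@[-.055,.056])
        r=cv2.minAreaRect(np.argwhere(l==i)[:,::-1].astype(np.float32));print(r)
# fixture axes edges
O=np.array([.5347,-.0353])
def W(f):return np.r_[O+R@np.array(f[:2]),f[2]]
F=[(0,0,.055),(-.095,0,.043),(-.095,.036,.051),(-.095,-.036,.051),(-.055,.056,.0655),(.016,0,.097),(0,.0315,.055),(0,-.0315,.055)]
F+=[(-.055+a,.056+b,.0655) for a in(-.02,.02) for b in(-.015,.015)]
for n in("top","side"):
    c=load(n+"0");im=c["img"][:,:,::-1].copy();im=cv2.resize(im,None,fx=6,fy=6,interpolation=cv2.INTER_CUBIC)
    for p in proj(c,[W(f) for f in F]): cv2.circle(im,tuple(int(round((v+.5)*6)) for v in p),4,(0,0,255),-1)
    x,y=((280,180) if n=="top" else (300,160));cv2.imwrite(f"pics/ov_{n}.png",im[y*6:y*6+540,x*6:x*6+700])
from rig import *
o=get_obs();print(Ro.from_quat(o["tool_rot"]).as_matrix())
E
```

```text
[[     0      0    640    400 255778]
 [   315    230     16     19    222]] [[319.4963 199.4656]
 [323.7297 239.0946]]
[ 0.4691 -0.0038  0.0655] origin [ 0.5399 -0.0376]
((322.5, 239.0), (18.0, 15.0), 90.0)
[[ 0.3689 -0.0004  0.9295]
 [-0.9295  0.0019  0.3689]
 [-0.0019 -1.      0.0003]]
```

View pics/ov_top.png

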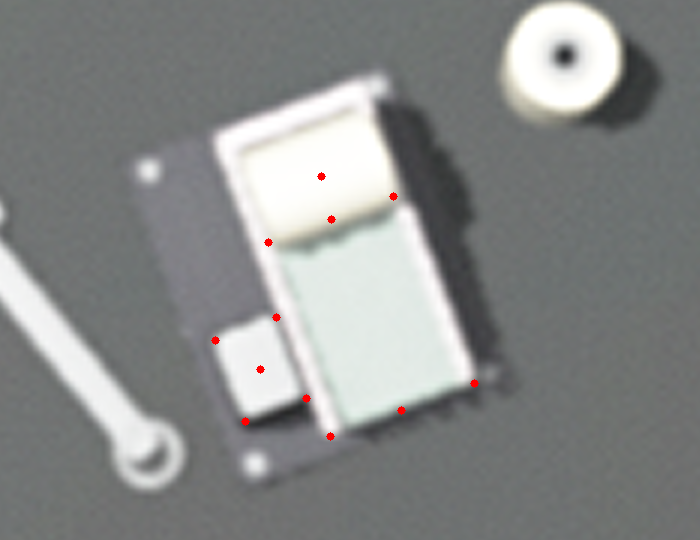

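View pics/ov_side.png

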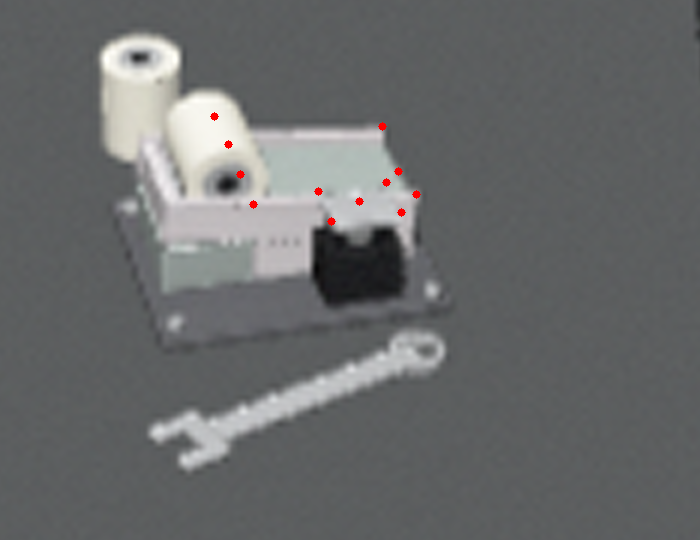

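The overlay matches both views to about 2 mm: fixture origin (0.535, -0.035), yaw 20°. I'll put the jaws along fixture y, with one finger over the pedal and the other mid-channel at x = -55. First step is to travel there at height.

>>> jog_arm:
  series:
    - [-15, 0, 15, 0, 0, 0, 0.06]
    - [-45, 0, 45, 0, 0.01, 0, 0.06]
    - [-80, 0, 80, 0, 0.02, 0, 0.06]
    - [-120, 0, 120, 0, 0.03, 0, 0.06]
    - [-160, 0, 160, 0, 0.03, 0, 0.06]
    - [-200, 0, 200, 0, 0.03, 0, 0.06]
    - [-240, 0, 240, 0, 0.03, 0, 0.06]
    - [-280, 0, 280, 0, 0.03, 0, 0.06]
    - [-320, 0, 320, 0, 0.03, 0, 0.06]
    - [-355, 10, 358, 0, 0.03, 0, 0.06]
    - [-385, 30, 390, 0, 0.03, 0, 0.06]
    - [-410, 50, 415, 0, 0.03, 0, 0.06]
    - [-424, 70, 430, 0, 0.03, 0, 0.06]
    - [-424, 90, 430, 0, 0.03, 0, 0.06]
    - [-424, 100, 430, 0, 0.03, 0, 0.06]
    - [-424, 100, 430, 0, 0.03, 0, 0.06]

```text
time: 2.1
position: [0.4733, -0.0282, 0.122]
tool_rot: [0.579, -0.407, 0.405, -0.579]
ft_force: [0.7, -0.3, -0.1]
grip_width: 0.0409
```

```bash
python3 - <<'E'
from rig import *
from h import *
np.set_printoptions(precision=4,suppress=True)
o=get_obs();print(o["position"],o["ft_force"],o["moment"]);M=Ro.from_quat(o["tool_rot"]).as_matrix();print(M)
for n in("side","top"):
    c=camera(n);np.savez(f"pics/{n}1.npz",**c);im=c["img"][:,:,::-1]
    x,y=((270,170) if n=="top" else (290,120))
    cv2.imwrite(f"pics/{n}1.png",cv2.resize(im[y:y+100,x:x+120],None,fx=6,fy=6,interpolation=cv2.INTER_CUBIC))
E
```

```text
[ 0.4733 -0.0282  0.122 ] [ 0.7119 -0.3443 -0.0605] [ 0.0056 -0.0204 -0.0587]
[[ 0.3404 -0.0018  0.9403]
 [-0.9403  0.0005  0.3404]
 [-0.0011 -1.     -0.0015]]
```

View pics/side1.png

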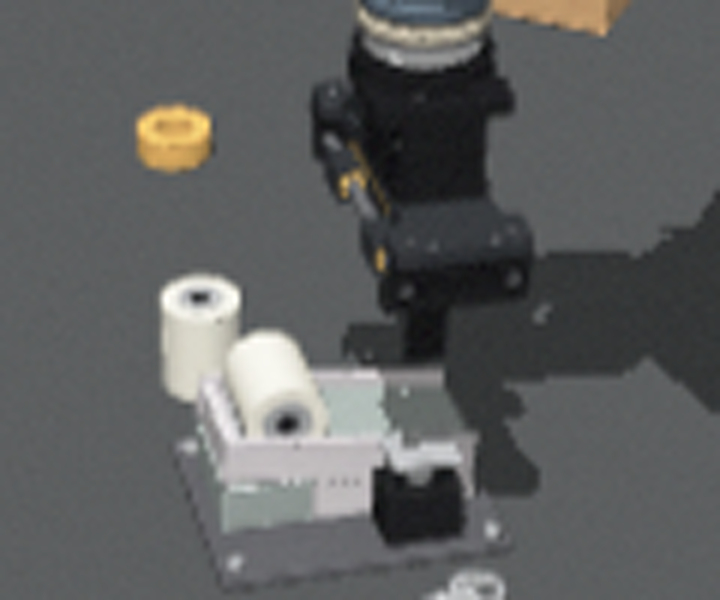

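View pics/top1.png

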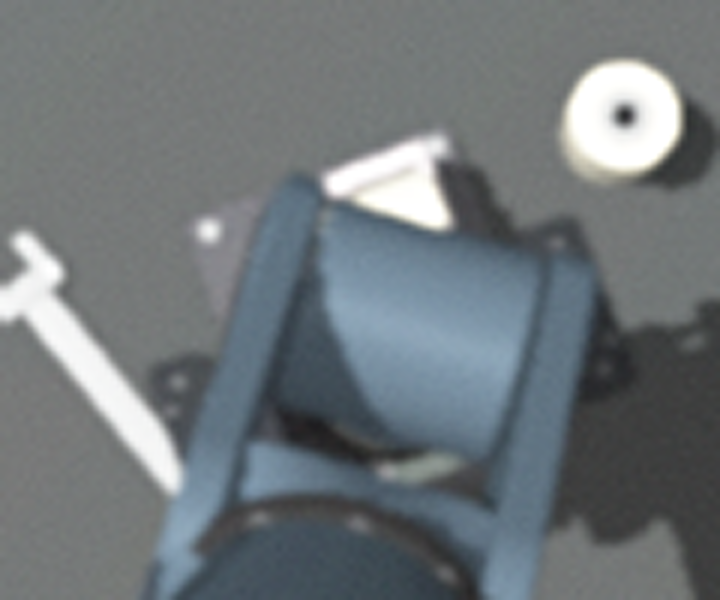

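The side view shows the near finger above the pedal (crop tip about (425,360), pedal (420,450)) with the roller still in its nest at (280,390). Next I'll descend to just above the pedal.

>>> jog_arm:
  series:
    - [0, 8, 0, 0, 0, 0, 0.06]
    - [0, 20, 0, 0, 0, 0, 0.06]
    - [0, 32, 0, 0, 0, 0, 0.06]
    - [0, 42, 0, 0, 0, 0, 0.06]
    - [0, 49, 0, 0, 0, 0, 0.06]
    - [0, 52, 0, 0, 0, 0, 0.06]
    - [0, 52, 0, 0, 0, 0, 0.06]
    - [0, 52, 0, 0, 0, 0, 0.06]

```text
time: 3.2
position: [0.4741, -0.0282, 0.0708]
tool_rot: [-0.579, 0.406, -0.406, 0.579]
ft_force: [0.1, 0.3, -0.5]
grip_width: 0.0406
```

```bash
python3 - <<'E'
from rig import *
from h import *
c=camera("side");im=c["img"][:,:,::-1]
cv2.imwrite("pics/side2.png",cv2.resize(im[150:225,310:400],None,fx=8,fy=8,interpolation=cv2.INTER_CUBIC))
E
```

```text
(no output)
```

View pics/side2.png

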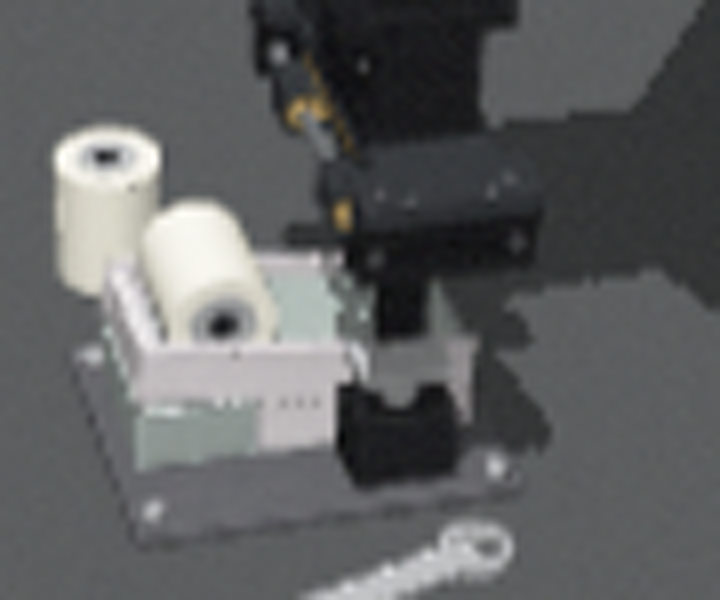

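The near finger's tip is at (400,335), centred over the pedal pad. I'll press now.

>>> jog_arm:
  series:
    - [0, 3, 0, 0, 0, 0, 0.06]
    - [0, 6, 0, 0, 0, 0, 0.06]
    - [0, 9, 0, 0, 0, 0, 0.06]
    - [0, 12, 0, 0, 0, 0, 0.06]
    - [0, 14, 0, 0, 0, 0, 0.06]
    - [0, 15, 0, 0, 0, 0, 0.06]
    - [0, 15, 0, 0, 0, 0, 0.06]
    - [0, 15, 0, 0, 0, 0, 0.06]

```text
time: 4.25
position: [0.474, -0.0282, 0.0559]
tool_rot: [-0.579, 0.406, -0.406, 0.579]
ft_force: [-0.2, 1.2, 5.2]
grip_width: 0.0406
```

```bash
python3 - <<'E'
from rig import *
from h import *
o=get_obs();print(o["position"],o["ft_force"],o["time"],o["grip_width"])
c=camera("side");im=c["img"][:,:,::-1]
cv2.imwrite("pics/side3.png",cv2.resize(im[150:225,310:400],None,fx=8,fy=8,interpolation=cv2.INTER_CUBIC))
E
```

```text
[ 0.47401308 -0.02820786  0.05593294] [-0.15484377  1.17796557  5.18813414] 4.25 0.040630401942862195
```

View pics/side3.png

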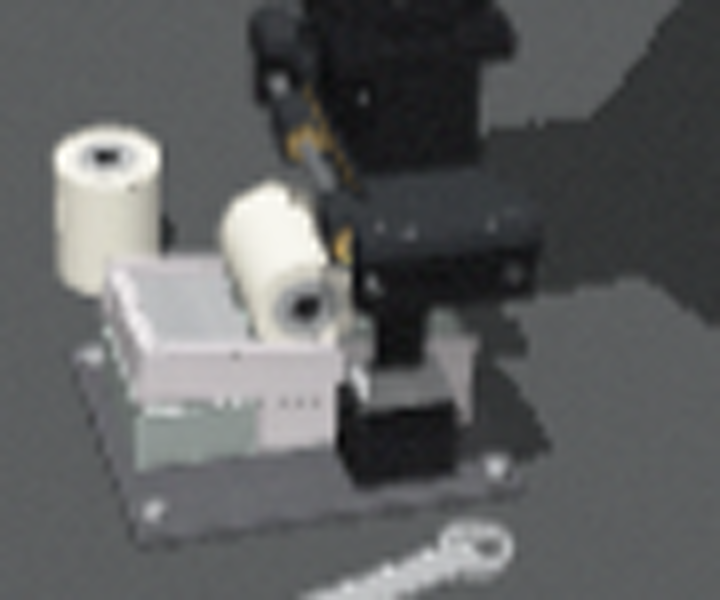

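The roller has popped out. It now sits on the ramp at crop (280,260), against the far finger, with the nest empty. I'll press another 2 mm to reach the stop and let it settle.

>>> jog_arm:
  series:
    - [0, 1, 0, 0, 0, 0, 0.06]
    - [0, 2, 0, 0, 0, 0, 0.06]
    - [0, 2, 0, 0, 0, 0, 0.06]
    - [0, 2, 0, 0, 0, 0, 0.06]
    - [0, 2, 0, 0, 0, 0, 0.06]
    - [0, 2, 0, 0, 0, 0, 0.06]

```text
time: 5.05
position: [0.474, -0.0282, 0.0556]
tool_rot: [-0.579, 0.406, -0.407, 0.579]
ft_force: [-3.0, -0.7, 22.0]
grip_width: 0.0409
```

```bash
python3 - <<'E'
from rig import *
from h import *
o=get_obs();print(o["position"],o["ft_force"],o["moment"],o["time"],o["grip_width"])
c=camera("side");im=c["img"][:,:,::-1]
cv2.imwrite("pics/side4.png",cv2.resize(im[150:225,310:400],None,fx=8,fy=8,interpolation=cv2.INTER_CUBIC))
E
```

```text
[ 0.47404838 -0.02823048  0.0556264 ] [-2.99883299 -0.70856584 21.98416004] [ 0.39877513  0.64960778 -0.05923795] 5.05 0.040938699573658616
```

View pics/side4.png

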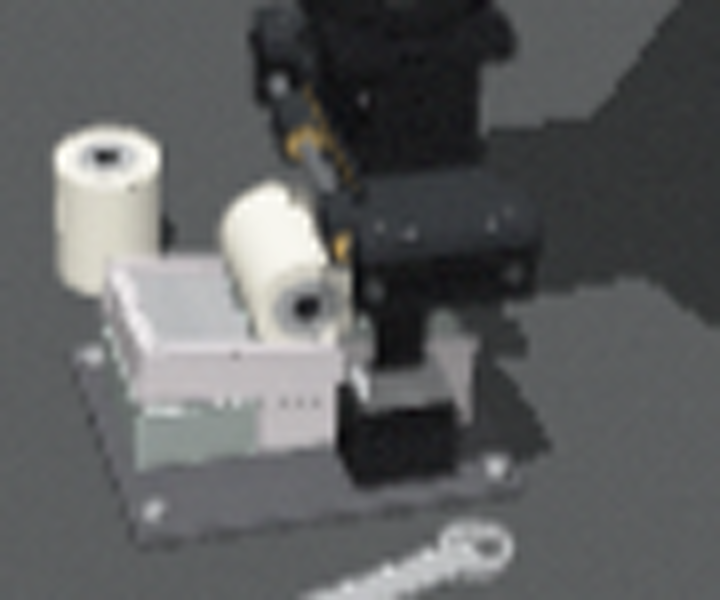

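The pedal is on its stop (22 N, tip 55.6 mm) and the roller is at rest. Now I'll raise slowly to about 67 mm, which clears the pedal but stays below the roller's middle (76 mm).

>>> jog_arm:
  series:
    - [0, -1, 0, 0, 0, 0, 0.06]
    - [0, -2, 0, 0, 0, 0, 0.06]
    - [0, -3.5, 0, 0, 0, 0, 0.06]
    - [0, -5, 0, 0, 0, 0, 0.06]
    - [0, -6.5, 0, 0, 0, 0, 0.06]
    - [0, -8, 0, 0, 0, 0, 0.06]
    - [0, -9.5, 0, 0, 0, 0, 0.06]
    - [0, -11, 0, 0, 0, 0, 0.06]
    - [0, -12, 0, 0, 0, 0, 0.06]
    - [0, -13, 0, 0, 0, 0, 0.06]
    - [0, -13, 0, 0, 0, 0, 0.06]
    - [0, -13, 0, 0, 0, 0, 0.06]
    - [0, -13, 0, 0, 0, 0, 0.06]
    - [0, -13, 0, 0, 0, 0, 0.06]

```text
time: 6.85
position: [0.4736, -0.0281, 0.0664]
tool_rot: [0.579, -0.406, 0.406, -0.579]
ft_force: [-0.8, 0.0, -0.3]
grip_width: 0.0407
```

```bash
python3 - <<'E'
from rig import *
from h import *
np.set_printoptions(precision=4,suppress=True)
o=get_obs();print(o["position"],o["ft_force"],o["moment"],o["time"],o["grip_width"])
c=camera("side");im=c["img"][:,:,::-1];np.savez("pics/side5.npz",**c)
cv2.imwrite("pics/side5.png",cv2.resize(im[150:225,310:400],None,fx=8,fy=8,interpolation=cv2.INTER_CUBIC))
E
```

```text
[ 0.4736 -0.0281  0.0664] [-0.8495  0.0086 -0.3108] [ 0.0251  0.0408 -0.0678] 6.85 0.040720204325017995
```

View pics/side5.png

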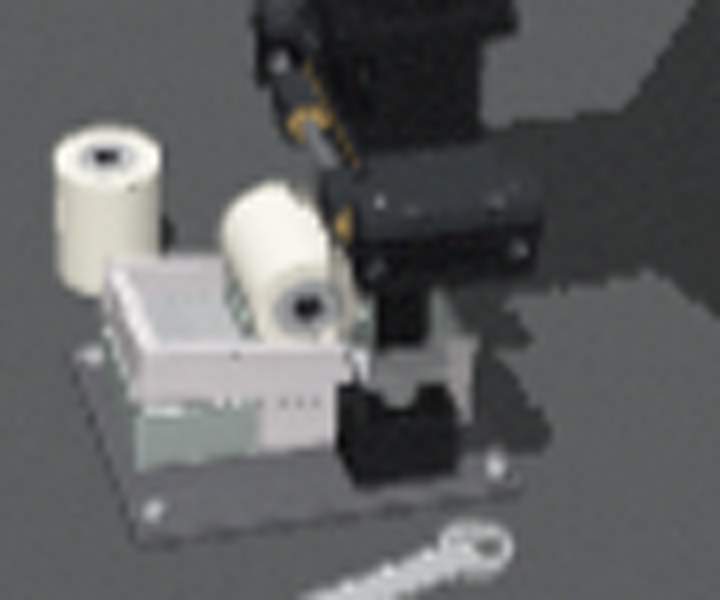

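The pedal is up again and the lift plate is down. The roller's end face is still at crop (307,308), the same as before. I'll locate it in the fixture frame and hand in if it agrees.

```bash
python3 - <<'E'
from rig import *
from h import *
np.set_printoptions(precision=4,suppress=True)
c=load("side5");C,d=ray(c,((307.5)/8+309.5,308.5/8+149.5))
O=np.r_[.5347,-.0353,0];R=Ro.from_euler('z',20,degrees=True).as_matrix()
Cf=R.T@(C-O);df=R.T@d
p=Cf+df*(.030-Cf[1])/df[1];print("end face in fixture",p)
c2=camera("side");k=np.s_[150:225,310:352];print("img diff",np.abs(c2["img"][k].astype(int)-c["img"][k]).max(), np.abs(c2["img"][k].astype(int)-c["img"][k]).mean(),get_obs()["ft_force"])
if -.06<p[0]<-.01: hand_in();print("handed")
E
```

```text
end face in fixture [-0.0219  0.03    0.0733]
img diff 12 1.2013756613756614 [-0.71   -0.6326  1.5635]
the job is handed in; nothing more can be done
handed
```

I pressed the pedal to its stop with one finger while the other stood mid-channel at about x = -55 mm. The roller popped out and came to rest against that second finger. I held the pedal there for over 0.2 s, then raised the gripper slowly so the pedal came back up, and handed the job in at about 7 s.

**Last checks:**
- **Pedal pressed:** the fingertip reached 55.6 mm at 22 N, matching the 55.5 mm expected on the stop.
- **Pedal released:** the fingertip ended at 66.4 mm, above the raised pedal (65.5 mm). The picture shows the pedal up and the lift plate down.
- **Roller position:** its end face measured x = -22 mm, z = 73 mm in the fixture frame. I expected x of about -21.5 mm and z of about 76 mm, so height is about 3 mm low, close to the calibration error.
- **Roller at rest:** two side pictures taken just before hand-in showed no visible change.
- **Bystanders:** the spare roller looks unmoved in the pictures and nothing touched the wrench. The bin and bushing were out of the final crops, but the arm stayed clear of both.

**Not confirmed:** the final finger-to-roller contact is too small (about 0.3 N) for the noisy wrist force reading to show. I infer it from the roller standing still on the slope at the finger's face. The last vertical force read 1.6 N against -0.3 N just before. That could be noise or a light touch on the pedal, so I can't rule out a touch, though it is less than the 3 N needed to move the pedal.

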